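Reset the tripped gel power supply

ROBOT

A 6-joint arm with a two-finger parallel gripper is mounted at the origin on the work surface. World frame = base frame: x ahead of the robot, y to its left, z up, the work surface at z = 0. Lengths are in m, angles in rad, forces in N, time in s.
With the tool pointing down it reaches from about 0.3 to 0.875 m from the base axis. Payload 6.4 kg.
Tool frame: the origin (TCP) lies on the centre line of the jaws, within the pads' length; the fingertips stand ctrl.tip_extent ahead of it and the grasp point (between the pads) lies 8 mm behind it (ctrl.tip_extent is the distance from the TCP to the fingertips, in m); z points along the fingers, y is the line along which they close (so a half turn about z gives the same grasp; the last joint's range is limited). The gripper opens to 85 mm and grips with 20 to 120 N. Pads are 22 mm wide; open, the fingers measure 114 mm over their backs; the gripper's body (76 mm by 85 mm) begins 54 mm behind the grasp point. The pads swing forward as they close: fully open they stand 13 mm farther back than shut.
Start: joints at [-0.206, 0.181, 1.607, -0, 1.354, -0.206], TCP at [0.575, 0, 0.242] pointing down, gripper open.
Joint ranges: [-2.99, 2.99], [-0.89, 2.07], [0.3, 2.58], [-1.14, 4.28], [0, 2.63], [-3.12, 3.12]. Speed limits (rad/s): [2.57, 2.57, 3.01, 3.14, 3.14, 3.14].

INTERFACE

Orientations are given as a unit quaternion [w, x, y, z].
In Python, from bench import ctrl gives the robot as it stands.
- The arm moves only by the shell command python3 -m handwheel 'ROWS'. ROWS is JSON, a list of rows, each a list of 7 numbers: the turn, a rotation vector about the tool's x, y, z as a fraction of full scale, then the shift along the tool's x, y, z as a fraction of full scale, then the opening, from 0 (shut) to 1 (fully open). In form: [[rx, ry, rz, x, y, z, jaw], ...]. A call has exactly 8 rows; each row shifts and turns the commanded pose from where the row before left it, along the tool's axes as they then stand; what a row does not reach is not made up. Full scale, the value 1, is 300 mm for a shift and pi rad for a turn. A row lasts 1/10 s, in which the tool goes at most 50 mm and 8.59 degrees, less where a joint would pass 70% of its speed; a pose out of reach is approached as far as the arm can. A call with a number of a shift or a turn outside -1 to 1 is refused whole. A call with a gripper value outside its range is refused whole. The fingers move at their own pace and stop on an object; the grip force is fixed at half the most. Time passes only in rows, so rows that do not move let the fingers close, or fill a call up. It gives the time, the measured TCP pose, the force, the opening and the grip force at its end, in the units of the state.
- ctrl.get_obs(): the state, without advancing time (a new reading comes with each control period).
- ctrl.camera(name): name is "scene" or "side" or "wrist"; returns the picture (480x640x3 uint8, blue, green, red); there is no depth.
- ctrl.camera_model(name): a dict with "camera_matrix" (3x3 intrinsics, pixels), "cam_to_world" (4x4, takes a point from camera to world coordinates). Camera axes: x right, y up, looking along -z (the intrinsics and any distortion apply to the point x, -y, -z); pixel columns grow to the right and rows downward; lengths in m; the calibration is good to about 2 mm. A picture is of the moment at which its call begins: read the wrist's pose just before it. camera_model takes no time and is no camera call; for the wrist camera it gives the pose at the moment of the call.
- ctrl.hand_in(): hands the job in; it is judged then, once.
The state is a dict: "time_s": time; "q": joint angles; "dq": joint speeds; "joint_efforts": joint torques, N m; "eef_pos": TCP position; "eef_rot": TCP orientation; "wrist_force": force on the tool from outside, world axes, zero at the start; "torque": the same for the moment, N m; "opening": opening from 0.0 (shut) to 1.0 (fully open); "grasp_force": force on a finger pad.
Only numpy, scipy, OpenCV 4.12 (cv2) and the standard library are available. Lean on these libraries where they do the work, as an engineer would, in place of code of your own. Each camera call takes 0.05 s, during which the arm holds its last target. There are 200 camera calls.

TASK

The gel power supply has tripped. Reach a fingertip down the round well in its top, press the sunken reset key fully down and hold it there for about two seconds, let it spring back, and then switch the output on by pressing the raised rear end of the rocker switch all the way down. Only touch and press: do not press the key in the square well, and do not lift or shift the power supply or anything else on the bench.

Things in the scene. Friction and masses are not known exactly. Their poses are not given: they have to be found in the camera images.
- psu: gel power supply: loose box 200 mm deep (x) x 280 mm wide (y), 2 to 3 kg, white deck 90 mm above the bench, display hood (20 mm higher) along the deck's back edge, x = 60 to 90 mm. Origin: centre of its underside; x to its back (away from the robot at yaw 0), y to its left. On the deck at x = -10 mm: round well (y = +85 mm), square well (y = 0), rocker switch (y = -88 mm).
- reset_top (a point): centre of the top of the reset key, a round grey key of 26 mm diameter in the middle of the round well; moves down with the key. The well is vertical, 43 mm in diameter; the key's top lies 25 mm below the deck, the well's floor 40 mm below it.
- reset_key (a joint): how far the reset key is pressed down (m): 0 up, 0.006 fully down. Spring: starts to move at 1.5 N, 5 N fully down; it springs back by itself.
- range_top (a point): centre of the top of the other key (24 mm square, grey), 25 mm below the deck in the square well, 43 mm wide. Not to be pressed.
- range_key (a joint): how far that other key is pressed (m), 0 up, 0.006 fully down. Must stay up.
- rocker_rear (a point): the place to press: on the upper face of the rocker near its rear (+x) end, 22 mm from the pivot; moves with the rocker, a black paddle 60 mm long (supply's x), 26 mm wide, 6 mm thick. It pivots at mid-length on a cross axis (supply's y) 14 mm above the deck. Off: this end is up, the point about 22 mm above the deck; on: about 11 to 12 mm.
- rocker (a joint): rocker angle (rad): 0 off, rear end up; 0.5 on, rear end fully down. It starts between 0 and 0.08 and stays where it is left; about 2 to 4 N on the rear end moves it.
- vial: brown glass vial with a white cap, 26 mm across, 34 mm high, standing on the power supply's deck in front of and between the two wells. Origin: centre of its underside. Bystander.
- beaker: small glass beaker, 68 mm across, 85 mm high, on the stirrer's round plate. Origin: centre of its underside. Bystander.
- tube_rack: blue tube rack, 85 x 125 x 66 mm high, at the left. Origin: centre of its underside. Bystander.
- tip_box: green pipette-tip box with clear lid, 92 x 127 x 75 mm high, at the right. Origin: centre of its underside. Bystander.
- stirrer: magnetic stirrer, grey box 170 x 160 mm with a round steel plate on top, 70 mm high, loose on the bench. Origin: centre of its underside; x points to its back. Bystander.

How it is judged:
By the outcome, as a careful person would: the job done as asked, in the order asked, and still so for the second after the job is handed in, with the robot touching nothing.
It also fails if it takes over 48 s, if anything falls off the work surface, if the arm or the gripper's body presses on something with over 40 N, if the wrist force passes 120 N, or if a joint passes its speed limit or range.

## Working session

There is one attempt and no reset: what is moved stays moved. The work goes in short steps, Python scripts to look and compute and a shell command to move; the robot and the scene stay as the last step left them, time stands still between calls to the robot, and variables do not carry over. Pictures are saved under pics/ and viewed, at most 10 in all, crops included, and the job is handed in when it is done.

```bash
mkdir -p pics; ls; python3 - <<'E'
from bench import ctrl
import cv2,numpy as np
print(ctrl.tip_extent); o=ctrl.get_obs(); print(o['time_s'],o['eef_pos'],o['eef_rot'],o['opening'],o['wrist_force'])
for n in ("scene","wrist"):
    m=ctrl.camera_model(n); print(n,np.round(m['camera_matrix'],1).tolist(),np.round(m['cam_to_world'],4).tolist(),m.keys())
    cv2.imwrite(f'pics/{n}0.png',ctrl.camera(n))
m=ctrl.camera_model("side"); print(np.round(m['cam_to_world'],3).tolist())
E
```

```text
pics
0.011
0.0 [5.74456232e-01 1.09565343e-04 2.41368110e-01] [-7.37826584e-04  7.07128394e-01  7.07084616e-01 -4.85875092e-04] 0.9999600798409295 [ 0.42979078 -1.08094661  0.09954904]
scene [[540.7, 0.0, 319.8], [0.0, 540.7, 235.2], [0.0, 0.0, 1.0]] [[-0.5401, -0.5716, 0.6177, 1.3022], [0.8416, -0.366, 0.3972, 0.5002], [-0.001, 0.7344, 0.6787, 0.9912], [0.0, 0.0, 0.0, 1.0]] dict_keys(['camera_matrix', 'cam_to_world'])
wrist [[338.9, 0.0, 315.6], [0.0, 338.9, 238.9], [0.0, 0.0, 1.0]] [[1.0, -0.0009, 0.0012, 0.575], [0.0005, 0.961, 0.2766, 0.0712], [-0.0014, -0.2766, 0.961, 0.3724], [0.0, 0.0, 0.0, 1.0]] dict_keys(['camera_matrix', 'cam_to_world'])
[[-0.874, 0.267, -0.406, -0.084], [-0.486, -0.493, 0.721, 1.088], [-0.008, 0.828, 0.561, 0.916], [0.0, 0.0, 0.0, 1.0]]
```

View pics/scene0.png

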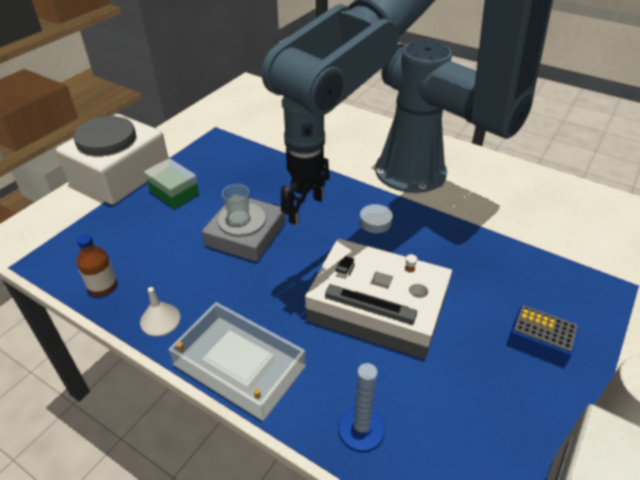

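View pics/wrist0.png

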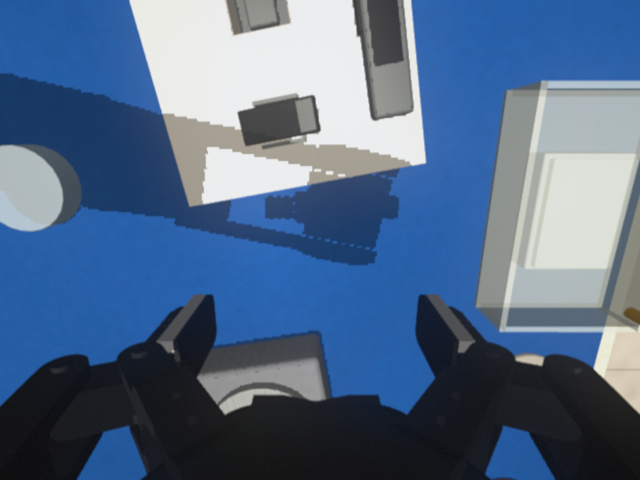

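The scene view shows the PSU around px (380,295), with the round well at (419,291), square well at (382,280), rocker at (345,266) and vial at (410,262). The wrist view shows only the rocker end of the deck, with the rocker at (280,120).

```bash
cat > h.py <<'E'
from bench import ctrl
import cv2,numpy as np
def ray(m,px,z):
    K=m['camera_matrix'];T=m['cam_to_world']
    d=np.linalg.inv(K)@[px[0],px[1],1]; d=T[:3,:3]@(d*[1,-1,-1]); o=T[:3,3]
    return o+d*(z-o[2])/d[2]
def proj(m,P):
    K=m['camera_matrix'];T=m['cam_to_world']
    c=T[:3,:3].T@(np.array(P)-T[:3,3]); u=K@(c*[1,-1,-1]); return u[:2]/u[2]
E
python3 - <<'E'
from h import *
m=ctrl.camera_model('scene')
for n,p,z in [('round',(419,291),.09),('square',(382,280),.09),('rocker',(345,266),.104),('vialtop',(411,259),.124),('vialbase',(410,269),.09),('dish',(376,217),.02),('beaker',(236,190),.155)]: print(n,ray(m,p,z).round(3))
w=ctrl.camera_model('wrist')
for n,p,z in [('cornerFR',(190,206),.09),('cornerBR',(426,162),.09),('sq',(258,12),.09),('rock',(278,120),.104)]: print(n,ray(w,p,z).round(4))
E
```

```text
round [0.517 0.255 0.09 ]
square [0.532 0.171 0.09 ]
rocker [0.551 0.085 0.104]
vialtop [0.469 0.209 0.124]
vialbase [0.467 0.209 0.09 ]
dish [0.273 0.022 0.02 ]
beaker [ 0.514 -0.256  0.155]
cornerFR [0.4686 0.0187 0.09  ]
cornerBR [0.6645 0.0551 0.09  ]
sq [0.5327 0.1616 0.09  ]
rock [0.5465 0.0865 0.104 ]
```

```bash
python3 -m handwheel '[[0,0,0,0.16,-0.04,0,1],[0,0,0,0.16,-0.04,0,1],[0,0,0,0.16,-0.04,0,1],[0,0,0,0.16,-0.04,0,1],[0,0,-0.047,0,0,0,1],[0,0,-0.047,0,0,0,1],[0,0,-0.047,0,0,0,1],[0,0,-0.047,0,0,0,1]]'
python3 - <<'E'
from h import *
import pickle
m=ctrl.camera_model('wrist'); im=ctrl.camera('wrist'); pickle.dump(m,open('m1.pkl','wb')); cv2.imwrite('pics/w1.png',im)
E
```

```text
time_s: 0.9
eef_pos: [0.5265, 0.1923, 0.2417]
eef_rot: [-0.0, 0.468, 0.884, -0.0]
wrist_force: [-0.1, 0.4, 0.4]
opening: 0.999
grasp_force: 0.0
```

View pics/w1.png

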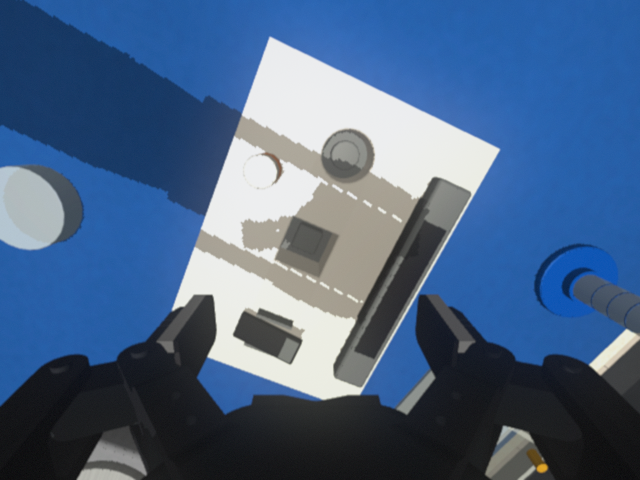

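The view shows the round well rim at (348,154), vial cap at (263,170), square well at (307,246), rocker at (268,335), and the deck's left corners at (270,38) and (499,150). Next I'll refine these numerically.

```bash
python3 - <<'E'
from h import *
import pickle
m=pickle.load(open('m1.pkl','rb')); im=cv2.imread('pics/w1.png'); g=cv2.cvtColor(im,6); hsv=cv2.cvtColor(im,40)
def blob(seed,th,z,name):
    mask=((g<th)&(hsv[...,1]<90)).astype(np.uint8)
    n,l,s,c=cv2.connectedComponentsWithStats(mask,connectivity=4); k=l[seed[1],seed[0]]
    if k==0: print(name,'seed not in',g[seed[1],seed[0]]);return
    cn=max(cv2.findContours((l==k).astype(np.uint8),0,1)[0],key=cv2.contourArea)
    r=cv2.fitEllipse(cn) if name=='round' else cv2.minAreaRect(cv2.convexHull(cn))
    print(name,np.round(r[0],1),np.round(r[1],1),round(r[2],1),s[k].tolist(),ray(m,r[0],z).round(4))
for t in (110,120,130): blob((368,154),t,.09,'round'); blob((285,246),t,.09,'square')
blob((260,330),70,.104,'rocker')
# deck corners
C=[ray(m,p,.09) for p in ((270,38),(499,150))]; print('L corners',np.round(C,4), np.linalg.norm(C[0]-C[1]))
# key circle
e=cv2.HoughCircles(cv2.resize(g[120:190,310:385],None,fx=4,fy=4,interpolation=2),3,1,20,param1=80,param2=20,minRadius=40,maxRadius=125)
for x,y,r in (e[0] if e is not None else [])[:6]: print('hough',310+x/4,120+y/4,r/4, ray(m,(310+x/4,120+y/4),.09).round(4),ray(m,(310+x/4,120+y/4),.065).round(4))
print('vialcap',ray(m,(263,170),.124).round(4))
cv2.imwrite('pics/c1.png',cv2.resize(im[110:370,210:410],None,fx=3,fy=2.3*1.0,interpolation=2)[:600,:800])
crop=cv2.hconcat([cv2.resize(im[115:195,305:390],None,fx=5,fy=5,interpolation=2)[:400], cv2.resize(im[300:370,225:305],None,fx=4.6,fy=5.715,interpolation=2)[:400]])
cv2.imwrite('pics/c1.png',crop)
E
```

```text
round seed not in 111
square seed not in 139
round [348.4 156. ] [43.3 51.5] 26.1 [322, 130, 52, 52, 979] [0.5157 0.2567 0.09  ]
square seed not in 139
round [347.7 156.1] [43.5 52.1] 27.5 [321, 130, 53, 53, 1127] [0.5153 0.2563 0.09  ]
square seed not in 139
rocker [266.8 337.2] [64.  25.9] 25.6 [234, 313, 67, 43, 1254] [0.5464 0.0864 0.104 ]
L corners [[0.4179 0.293  0.09  ]
 [0.6134 0.3289 0.09  ]] 0.1987937282133703
hough 347.625 155.625 26.275 [0.515  0.2566 0.09  ] [0.5175 0.257  0.065 ]
hough 347.625 150.625 22.225 [0.5127 0.2598 0.09  ] [0.515  0.2605 0.065 ]
hough 353.125 154.625 21.225 [0.5182 0.2597 0.09  ] [0.521  0.2605 0.065 ]
hough 350.875 160.125 22.725 [0.5193 0.2552 0.09  ] [0.5221 0.2555 0.065 ]
hough 346.875 144.375 16.025 [0.5094 0.2634 0.09  ] [0.5113 0.2644 0.065 ]
hough 341.875 153.125 11.55 [0.51   0.2555 0.09  ] [0.512  0.2559 0.065 ]
vialcap [0.4671 0.2134 0.124 ]
```

View pics/c1.png

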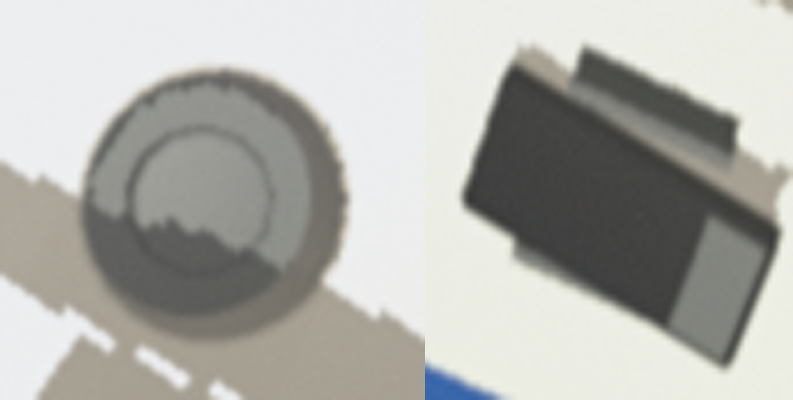

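```bash
python3 -m handwheel '[[0,0,0,0.0985,0.045,0,0],[0,0,0,0.0985,0.045,0,0],[0,0,0,0,0,0,0],[0,0,0,0,0,0.1,0],[0,0,0,0,0,0.1,0],[0,0,0,0,0,0.1,0],[0,0,0,0,0,0.06,0],[0,0,0,0,0,0,0]]'
python3 - <<'E'
from h import *
import pickle
m=pickle.load(open('m1.pkl','rb')); print('key',ray(m,(345,155.4),.065),'rim',ray(m,(348,155.7),.09))
o=ctrl.get_obs(); print(o['eef_pos'],o['opening'])
m=ctrl.camera_model('wrist'); im=ctrl.camera('wrist'); cv2.imwrite('pics/w2.png',im); pickle.dump(m,open('m2.pkl','wb'))
s=ctrl.camera('scene'); ms=ctrl.camera_model('scene'); d=ctrl.camera('side'); cv2.imwrite('pics/d2.png',d)
p=proj(ctrl.camera_model('side'),[.5155,.2565,.09]).astype(int); q=proj(ms,[.5155,.2565,.09]).astype(int); print(p,q)
def cr(i,c,r=40): 
    y=int(np.clip(c[1]-r,0,480-2*r)); x=int(np.clip(c[0]-r,0,640-2*r)); print('crop',x,y); return cv2.resize(i[y:y+2*r,x:x+2*r],(400,400),interpolation=2)
cv2.imwrite('pics/c2.png',cv2.hconcat([cr(d,p),cr(s,q)]))
E
```

```text
time_s: 1.75
eef_pos: [0.5142, 0.2549, 0.1308]
eef_rot: [-0.002, 0.472, 0.882, -0.002]
wrist_force: [0.3, -0.4, 0.1]
opening: -0.001
grasp_force: 0.0
key [0.51542675 0.25589133 0.065     ] rim [0.51530025 0.25669477 0.09      ]
[0.51417474 0.25489747 0.13080091] -0.0009001382515938455
[279 277] [419 290]
crop 239 237
crop 379 250
```

View pics/w2.png

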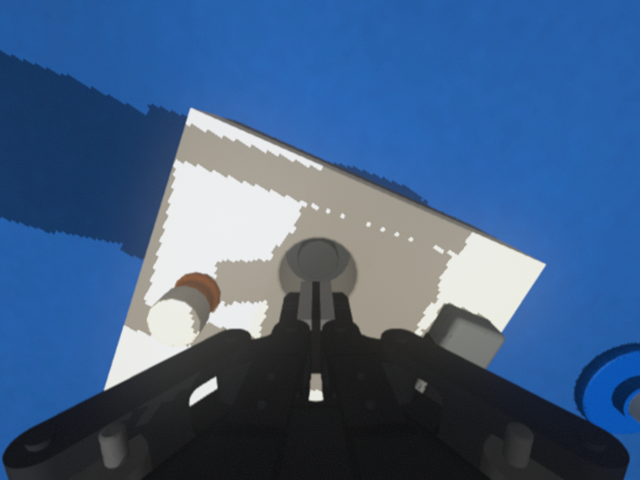

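View pics/c2.png

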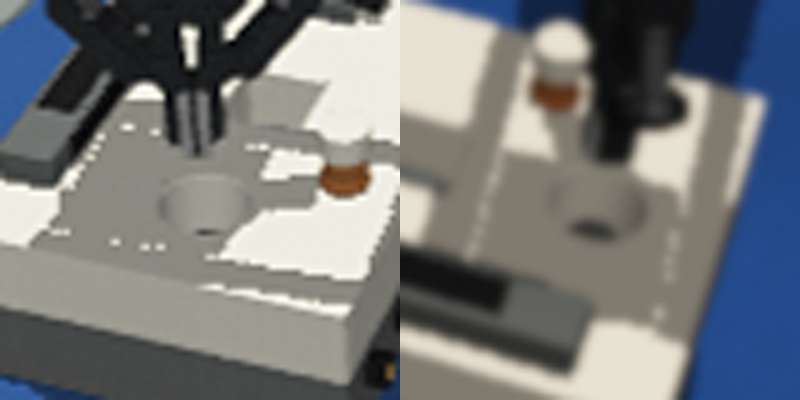

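The closed fingers' linkage spreads along tool y, toward the vial, which the wrist view shows at (180,310). The well is at (317,270). I'll turn the hand about 82° so its thin side faces the vial.

```bash
python3 -m handwheel '[[0,0,0.0455,0,0,0,0],[0,0,0.0455,0,0,0,0],[0,0,0.0455,0,0,0,0],[0,0,0.0455,0,0,0,0],[0,0,0.0455,0,0,0,0],[0,0,0.0455,0,0,0,0],[0,0,0.0455,0,0,0,0],[0,0,0.0455,0,0,0,0]]'
python3 -m handwheel '[[0,0,0.0455,0,0,0,0],[0,0,0.0455,0,0,0,0],[0,0,0,0,0,0,0],[0,0,0,0,0,0,0],[0,0,0,0,0,0,0],[0,0,0,0,0,0,0],[0,0,0,0,0,0,0],[0,0,0,0,0,0,0]]'
cat > s.py <<'E'
from h import *
from scipy.spatial.transform import Rotation as R
import sys
o=ctrl.get_obs(); w=np.array(o['eef_rot']); r=R.from_quat(w[[1,2,3,0]]); t=np.array([float(a) for a in sys.argv[1:4]])
p=o['eef_pos']; M=r.as_matrix(); print('tcp',p.round(4),'tipz',(p[2]+M[2,2]*.011).round(4),'toolx',M[:,0].round(3),'toolz',M[:,2].round(4),'F',np.round(o['wrist_force'],2),'t',o['time_s'])
print('tool delta mm',(M.T@(t-p)*1000).round(2),'rows frac',(M.T@(t-p)/.3).round(4), 'q6',o['q'][5].round(2))
E
python3 s.py .5154 .2563 .116
```

```text
time_s: 2.7
eef_pos: [0.5178, 0.2564, 0.1364]
eef_rot: [0.0, 0.875, 0.484, 0.002]
wrist_force: [-0.2, -0.2, -0.3]
opening: 0.002
grasp_force: 0.0
time_s: 3.5
eef_pos: [0.5165, 0.2562, 0.1342]
eef_rot: [-0.0, 0.934, 0.358, -0.0]
wrist_force: [0.8, -1.1, -0.3]
opening: -0.006
grasp_force: 0.0
tcp [0.5165 0.2562 0.1342] tipz 0.1232 toolx [ 0.743  0.669 -0.   ] toolz [-1.e-04 -0.e+00 -1.e+00] F [ 0.78 -1.1  -0.27] t 3.5
tool delta mm [-0.71 -0.82 18.25] rows frac [-0.0024 -0.0027  0.0608] q6 1.09
```

```bash
python3 -m handwheel '[[0,0,0,-0.0024,-0.0027,0,0],[0,0,0,0,0,0.03,0],[0,0,0,0,0,0.03,0],[0,0,0,0,0,0.025,0],[0,0,0,0,0,0,0],[0,0,0,0,0,0,0],[0,0,0,0,0,0,0],[0,0,0,0,0,0,0]]'
python3 s.py .5154 .2563 .116
python3 - <<'E'
from h import *
L=[]
for n,r in (('side',36),('scene',30),('wrist',70)):
    m=ctrl.camera_model(n); i=ctrl.camera(n); c=proj(m,[.5154,.2563,.09]); y=int(np.clip(c[1]-r,0,480-2*r)); x=int(c[0]-r)
    print(n,c.round(1),'tip exp',proj(m,[.5154,.2563,.0975]).round(1),'crop',x,y)
    L.append(cv2.resize(i[y:y+2*r,x:x+2*r],(266,266),interpolation=2))
cv2.imwrite('pics/c3.png',cv2.hconcat(L))
E
```

```text
time_s: 4.3
eef_pos: [0.5158, 0.2564, 0.1092]
eef_rot: [0.0, 0.934, 0.358, 0.0]
wrist_force: [-0.5, -0.5, 0.1]
opening: -0.001
grasp_force: 0.0
tcp [0.5158 0.2564 0.1092] tipz 0.0982 toolx [0.744 0.668 0.001] toolz [ 8.e-04  2.e-04 -1.e+00] F [-0.49 -0.53  0.12] t 4.3
tool delta mm [-0.33 -0.21 -6.78] rows frac [-0.0011 -0.0007 -0.0226] q6 1.09
side [279.9 277.9] tip exp [279.7 275.4] crop 243 241
scene [419.6 290.8] tip exp [420.1 288.5] crop 389 260
wrist [316.  294.6] tip exp [316.  301.7] crop 246 224
```

View pics/c3.png

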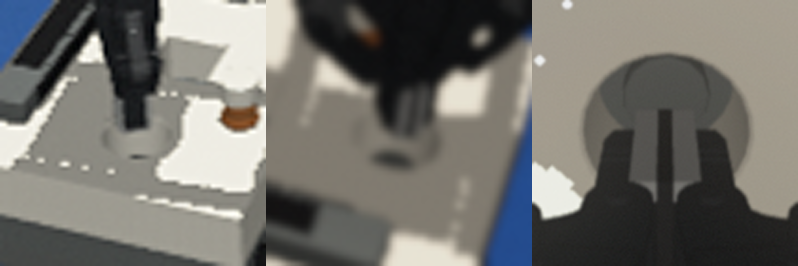

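The crops show the tip just over the well in all three views, and centred across tool y. The tool-x offset is unclear, so I'll measure it from the wrist view.

```bash
python3 - <<'E'
from h import *
import pickle
o=ctrl.get_obs();print(o['eef_pos'])
for n in ('wrist','side','scene'):
    m=ctrl.camera_model(n); cv2.imwrite(f'pics/{n}3.png',ctrl.camera(n)); pickle.dump(m,open(f'{n}3.pkl','wb'))
w=cv2.imread('pics/wrist3.png')[240:330,256:376]; s=cv2.imread('pics/side3.png')[258:298,255:305]; c=cv2.imread('pics/scene3.png')[270:310,395:445]
a=cv2.resize(w,(400,300),interpolation=2);b=cv2.resize(s,(375,300),interpolation=2);d=cv2.resize(c,(375,300),interpolation=2)
out=np.zeros((600,780,3),np.uint8);out[:300,:400]=a;out[:300,401:776]=b;out[300:,401:776]=d;cv2.imwrite('pics/c4.png',out)
E
```

```text
[0.51565989 0.25631178 0.10911065]
```

View pics/c4.png

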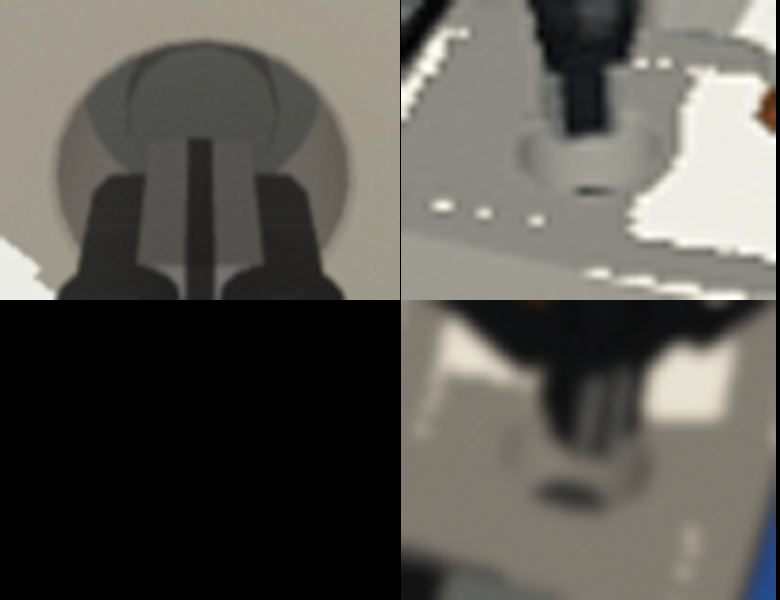

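```bash
python3 - <<'E'
from h import *
import pickle
m=pickle.load(open('wrist3.pkl','rb')); p=np.array([.51566,.25631]); X=np.array([.744,.668]);Y=np.array([.668,-.744])
for n,px,z in (('rim far',(316.75,251.7),.09),('rim L',(256+54/3.333,289.5),.09),('rim R',(256+351/3.333,289.5),.09),('key far',(317,253.8),.065),('keyL',(256+128/3.333,271),.065),('keyR',(256+279/3.333,271),.065),('tip far',(316.1,281.4),.098),('tipL',(256+148/3.33,282),.098),('tipR',(256+253/3.33,282),.098)):
    q=ray(m,px,z)[:2]-p; print(n,'toolx,y mm',(q@X*1000).round(1),(q@Y*1000).round(1))
E
```

```text
rim far toolx,y mm 21.6 0.1
rim L toolx,y mm 2.5 -21.3
rim R toolx,y mm 2.5 21.6
key far toolx,y mm 12.2 0.4
keyL toolx,y mm 2.2 -12.1
keyR toolx,y mm 2.2 12.9
tip far toolx,y mm 10.1 -0.2
tipL toolx,y mm 9.8 -7.3
tipR toolx,y mm 9.8 7.0
```

Rim far point is 21.6 mm away (should be 21.5) and the lateral offset is 0.2 mm, so the tip is centred. I'll descend 27 mm.

```bash
python3 -m handwheel '[[0,0,0,0,0,0.015,0],[0,0,0,0,0,0.015,0],[0,0,0,0,0,0.015,0],[0,0,0,0,0,0.015,0],[0,0,0,0,0,0.015,0],[0,0,0,0,0,0.015,0],[0,0,0,0,0,0,0],[0,0,0,0,0,0,0]]'
python3 s.py .5154 .2563 .075
```

```text
time_s: 5.4
eef_pos: [0.5154, 0.2562, 0.0816]
eef_rot: [0.0, 0.934, 0.358, -0.0]
wrist_force: [0.0, -0.9, 0.4]
opening: 0.0
grasp_force: 0.0
tcp [0.5154 0.2562 0.0816] tipz 0.0706 toolx [ 0.744  0.668 -0.   ] toolz [-3.e-04 -1.e-04 -1.e+00] F [ 0.02 -0.94  0.37] t 5.4
tool delta mm [ 0.06 -0.06  6.64] rows frac [ 0.0002 -0.0002  0.0221] q6 1.09
```

```bash
python3 -m handwheel '[[0,0,0,0,0,0.01,0],[0,0,0,0,0,0.01,0],[0,0,0,0,0,0.01,0],[0,0,0,0,0,0,0],[0,0,0,0,0,0,0],[0,0,0,0,0,0,0],[0,0,0,0,0,0,0],[0,0,0,0,0,0,0]]'
python3 s.py .5154 .2563 .070
```

```text
time_s: 6.2
eef_pos: [0.5157, 0.2563, 0.073]
eef_rot: [0.0, 0.934, 0.358, 0.0]
wrist_force: [-0.1, 1.6, 3.1]
opening: 0.003
grasp_force: 1.5
tcp [0.5157 0.2563 0.073 ] tipz 0.062 toolx [0.744 0.668 0.001] toolz [ 6.e-04  1.e-04 -1.e+00] F [-0.08  1.62  3.12] t 6.2
tool delta mm [-0.22 -0.18  3.01] rows frac [-0.0007 -0.0006  0.01  ] q6 1.09
```

```bash
python3 -m handwheel '[[0,0,0,0,0,0.006,0],[0,0,0,0,0,0.006,0],[0,0,0,0,0,0.002,0],[0,0,0,0,0,0,0],[0,0,0,0,0,0,0],[0,0,0,0,0,0,0],[0,0,0,0,0,0,0],[0,0,0,0,0,0,0]]'
python3 s.py .5154 .2563 .070
```

```text
time_s: 7.0
eef_pos: [0.5158, 0.2563, 0.0699]
eef_rot: [0.0, 0.934, 0.358, 0.0]
wrist_force: [-4.4, -0.8, 14.0]
opening: 0.002
grasp_force: 6.9
tcp [0.5158 0.2563 0.0699] tipz 0.0589 toolx [0.744 0.668 0.   ] toolz [ 6.e-04  0.e+00 -1.e+00] F [-4.39 -0.79 13.98] t 7.0
tool delta mm [-0.32 -0.22 -0.11] rows frac [-0.0011 -0.0007 -0.0004] q6 1.09
```

```bash
python3 -m handwheel '[[0,0,0,0,0,0,0],[0,0,0,0,0,0,0],[0,0,0,0,0,0,0],[0,0,0,0,0,0,0],[0,0,0,0,0,0,0],[0,0,0,0,0,0,0],[0,0,0,0,0,0,0],[0,0,0,0,0,0,0]]'; python3 -m handwheel '[[0,0,0,0,0,0,0],[0,0,0,0,0,0,0],[0,0,0,0,0,0,0],[0,0,0,0,0,0,0],[0,0,0,0,0,0,0],[0,0,0,0,0,0,0],[0,0,0,0,0,0,0],[0,0,0,0,0,-0.005,0]]'
python3 -m handwheel '[[0,0,0,0,0,-0.01,0],[0,0,0,0,0,-0.015,0],[0,0,0,0,0,-0.02,0],[0,0,0,0,0,-0.03,0],[0,0,0,0,0,-0.05,0],[0,0,0,0,0,-0.05,0],[0,0,0,0,0,-0.05,0],[0,0,0,0,0,-0.05,0]]'
python3 s.py .570 .0904 .140
```

```text
time_s: 7.8
eef_pos: [0.5158, 0.2564, 0.0699]
eef_rot: [0.0, 0.934, 0.358, 0.0]
wrist_force: [-3.8, -1.2, 12.7]
opening: 0.002
grasp_force: 6.9
time_s: 8.6
eef_pos: [0.5157, 0.2563, 0.0706]
eef_rot: [0.0, 0.934, 0.358, 0.0]
wrist_force: [-0.1, -0.1, 4.0]
opening: -0.001
grasp_force: 2.2
time_s: 9.4
eef_pos: [0.5157, 0.2563, 0.1545]
eef_rot: [0.0, 0.934, 0.358, 0.001]
wrist_force: [-0.3, -0.2, -0.2]
opening: -0.001
grasp_force: 0.0
tcp [0.5157 0.2563 0.1545] tipz 0.1435 toolx [0.744 0.668 0.001] toolz [ 1.1e-03  3.0e-04 -1.0e+00] F [-0.26 -0.25 -0.16] t 9.4
tool delta mm [-70.56 159.71  14.47] rows frac [-0.2352  0.5324  0.0482] q6 1.09
```

```bash
python3 -m handwheel '[[0,0,0,-0.0566,0.1345,0,0],[0,0,0,-0.0566,0.1345,0,0],[0,0,0,-0.0566,0.1345,0,0],[0,0,0,-0.0566,0.1345,0,0],[0,0,0.0438,0,0,0,0],[0,0,0.0438,0,0,0,0],[0,0,0.0438,0,0,0,0],[0,0,0.0438,0,0,0,0]]'
python3 -m handwheel '[[0,0,0,0,0,0,0],[0,0,0,0,0,0,0],[0,0,0,0,0,0,0],[0,0,0,0,0,0,0],[0,0,0,0,0,0,0],[0,0,0,0,0,0,0],[0,0,0,0,0,0,0],[0,0,0,0,0,0,0]]'
python3 s.py .573 .0909 .135
python3 - <<'E'
from h import *
import pickle
m=ctrl.camera_model('wrist'); pickle.dump(m,open('m5.pkl','wb')); w=ctrl.camera('wrist'); cv2.imwrite('pics/w5.png',w)
n=ctrl.camera_model('scene'); s=ctrl.camera('scene'); 
u=np.array([.983,.181,0]);P=np.array([.5465,.0861,.09])
print('rear',proj(m,P+22*.001*u+[0,0,.022]).round(1),'pivot',proj(m,P+[0,0,.017]).round(1),'scene rear',proj(n,P+.022*u+[0,0,.022]).round(1),proj(m,P+.139*.0*u+.085*np.array([-.181,.983,0])).round(1))
out=np.zeros((480,800,3),np.uint8);out[:480,:480]=w[:,80:560];out[:320,480:]=cv2.resize(s[235:315,310:390],(320,320),interpolation=2);cv2.imwrite('pics/c5.png',out)
E
```

```text
time_s: 10.2
eef_pos: [0.5731, 0.0905, 0.1537]
eef_rot: [0.0, 0.996, 0.088, 0.0]
wrist_force: [-0.0, 0.1, -0.6]
opening: 0.003
grasp_force: 0.0
time_s: 11.0
eef_pos: [0.5728, 0.0908, 0.1526]
eef_rot: [-0.0, 0.996, 0.091, -0.0]
wrist_force: [0.3, 0.5, -1.3]
opening: -0.002
grasp_force: 0.0
tcp [0.5728 0.0908 0.1526] tipz 0.1416 toolx [ 0.984  0.181 -0.   ] toolz [-0.  0. -1.] F [ 0.26  0.48 -1.33] t 11.0
tool delta mm [ 0.21 -0.06 17.59] rows frac [ 0.0007 -0.0002  0.0586] q6 1.34
rear [316.7 284.5] pivot [316.6 316. ] scene rear [343.  269.1] [181.3 302.6]
```

View pics/c5.png

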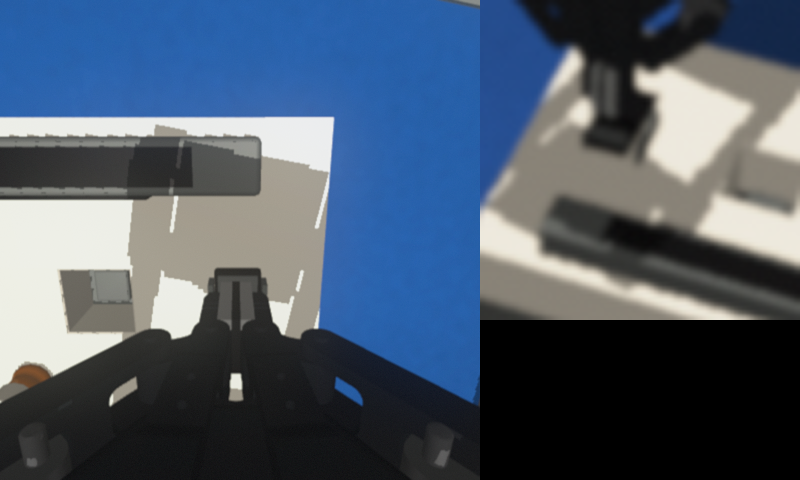

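The paddle's rear end is centred under the closed fingers (crop px 215–261, row 268), as predicted. Descending to it.

```bash
python3 -m handwheel '[[0,0,0,0,0,0.03,0],[0,0,0,0,0,0.03,0],[0,0,0,0,0,0.02,0],[0,0,0,0,0,0.01,0],[0,0,0,0,0,0.01,0],[0,0,0,0,0,0.01,0],[0,0,0,0,0,0,0],[0,0,0,0,0,0,0]]'
python3 s.py .573 .0909 .114
```

```text
time_s: 11.9
eef_pos: [0.5729, 0.0908, 0.1197]
eef_rot: [0.0, 0.996, 0.091, 0.0]
wrist_force: [-0.6, 0.1, -0.5]
opening: 0.004
grasp_force: 0.0
tcp [0.5729 0.0908 0.1197] tipz 0.1087 toolx [0.984 0.181 0.   ] toolz [ 2.e-04 -1.e-04 -1.e+00] F [-0.56  0.1  -0.48] t 11.9
tool delta mm [ 0.12 -0.12  5.68] rows frac [ 0.0004 -0.0004  0.0189] q6 1.34
```

```bash
python3 -m handwheel '[[0,0,0,0,0,0.005,0],[0,0,0,0,0,0.005,0],[0,0,0,0,0,0.003,0],[0,0,0,0,0,0,0],[0,0,0,0,0,0,0],[0,0,0,0,0,0,0],[0,0,0,0,0,0,0],[0,0,0,0,0,0,0]]'
python3 s.py .573 .0909 .114
```

```text
time_s: 12.7
eef_pos: [0.573, 0.0908, 0.1159]
eef_rot: [0.0, 0.996, 0.091, 0.0]
wrist_force: [1.3, 0.3, 1.6]
opening: -0.002
grasp_force: 1.0
tcp [0.573  0.0908 0.1159] tipz 0.1049 toolx [0.984 0.181 0.   ] toolz [ 4.e-04 -1.e-04 -1.e+00] F [1.29 0.29 1.58] t 12.7
tool delta mm [ 0.04 -0.12  1.85] rows frac [ 0.0001 -0.0004  0.0062] q6 1.34
```

```bash
python3 -m handwheel '[[0,0,0,0,0,0.004,0],[0,0,0,0,0,0.004,0],[0,0,0,0,0,0.003,0],[0,0,0,0,0,0,0],[0,0,0,0,0,0,0],[0,0,0,0,0,0,0],[0,0,0,0,0,0,0],[0,0,0,0,0,0,0]]'
python3 s.py .573 .0909 .114
```

```text
time_s: 13.5
eef_pos: [0.573, 0.0908, 0.1129]
eef_rot: [0.0, 0.996, 0.091, 0.0]
wrist_force: [2.1, -0.7, 4.9]
opening: 0.0
grasp_force: 2.8
tcp [0.573  0.0908 0.1129] tipz 0.1019 toolx [0.984 0.181 0.   ] toolz [ 3.e-04 -1.e-04 -1.e+00] F [ 2.15 -0.67  4.91] t 13.5
tool delta mm [ 0.05 -0.11 -1.15] rows frac [ 0.0002 -0.0004 -0.0038] q6 1.34
```

```bash
python3 -m handwheel '[[0,0,0,0,0,0.003,0],[0,0,0,0,0,0.003,0],[0,0,0,0,0,0,0],[0,0,0,0,0,0,0],[0,0,0,0,0,0,0],[0,0,0,0,0,0,0],[0,0,0,0,0,0,0],[0,0,0,0,0,0,0]]'
python3 s.py .573 .0909 .114
```

```text
time_s: 14.3
eef_pos: [0.5731, 0.0908, 0.1125]
eef_rot: [0.0, 0.996, 0.091, 0.0]
wrist_force: [-3.8, 0.3, 15.5]
opening: 0.0
grasp_force: 7.0
tcp [0.5731 0.0908 0.1125] tipz 0.1015 toolx [0.983 0.181 0.001] toolz [ 7.e-04 -3.e-04 -1.e+00] F [-3.75  0.31 15.49] t 14.3
tool delta mm [-0.1  -0.14 -1.52] rows frac [-0.0003 -0.0005 -0.0051] q6 1.34
```

A hard stop at 15 N with the tip 11.5 mm above the deck means the rocker is fully over. I'll retract and check.

```bash
python3 -m handwheel '[[0,0,0,0,0,-0.01,0],[0,0,0,0,0,-0.03,0],[0,0,0,0,0,-0.08,0],[0,0,0,0,0,-0.1,0],[0,0,0,0,0,-0.1,0],[0,0,0,-0.1,0,-0.1,0],[0,0,0,-0.1,0,0,0],[0,0,0,-0.1,0,0,0]]'
python3 - <<'E'
from h import *
import pickle
m=ctrl.camera_model('wrist'); w=ctrl.camera('wrist'); s=ctrl.camera('side'); cv2.imwrite('pics/w6.png',w);cv2.imwrite('pics/s6.png',s)
n=ctrl.camera_model('side'); u=np.array([.983,.181,0]);P=np.array([.5465,.0861,.09]);v=np.array([-.181,.983,0])
print('rear on',proj(m,P+.022*u+[0,0,.0115]).round(1),'off',proj(m,P+.022*u+[0,0,.022]).round(1),'side',proj(n,P).round())
c=proj(n,P).astype(int); out=np.zeros((480,800,3),np.uint8); out[:,:480]=w[:,80:560]; out[:320,480:]=cv2.resize(s[c[1]-40:c[1]+40,c[0]-40:c[0]+40],(320,320),interpolation=2); cv2.imwrite('pics/c6.png',out)
E
```

```text
time_s: 15.1
eef_pos: [0.4833, 0.0744, 0.2374]
eef_rot: [0.0, 0.996, 0.091, 0.0]
wrist_force: [0.1, 0.4, 0.6]
opening: -0.002
grasp_force: 0.0
rear on [316.5 119.7] off [316.5 118.8] side [306. 238.]
```

View pics/c6.png

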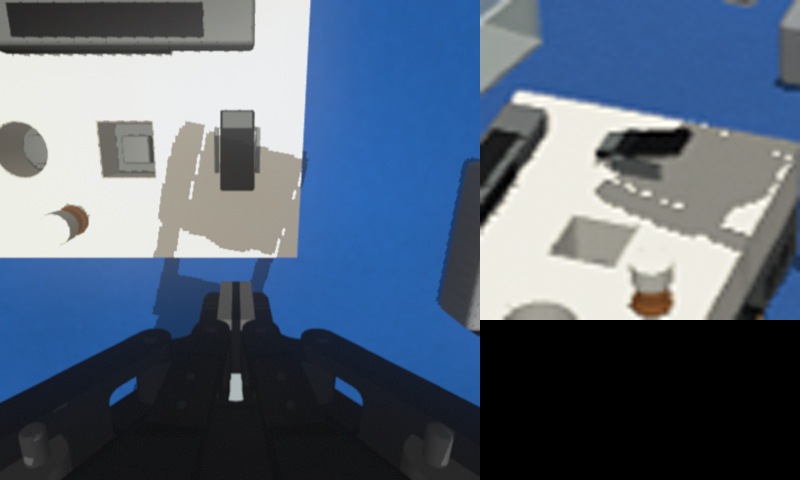

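The side view shows the rocker's rear end down and its front end raised. The wrist view shows the vial and supply where they were. Handing in.

```bash
python3 -m handwheel '[[0,0,0,0,0,0,0],[0,0,0,0,0,0,0],[0,0,0,0,0,0,0],[0,0,0,0,0,0,0],[0,0,0,0,0,0,0],[0,0,0,0,0,0,0],[0,0,0,0,0,0,0],[0,0,0,0,0,0,0]]'; python3 -c "from bench import ctrl;print(ctrl.hand_in())"
```

```text
time_s: 16.0
eef_pos: [0.4843, 0.0746, 0.2366]
eef_rot: [-0.0, 0.996, 0.091, -0.0]
wrist_force: [1.1, -0.6, 0.2]
opening: -0.001
grasp_force: 0.0
the job is handed in; nothing more can be done
None
```

I held the reset key fully down for about two seconds and released it, then pressed the rocker's rear end down to its stop (on); in the final pictures the supply and vial look unmoved, and I handed the job in at 16 s with no verdict shown.

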